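# Screw the lid onto the polishing barrel without cross-threading

### The job

Close the polishing barrel with its screw lid. Set the lid level on the barrel's neck, turn it backward (anticlockwise seen from above) until it drops into the start of the thread, then screw it clockwise fully home and let go; leave the bowl, the tray and the flask standing where they are.

Things in the scene. Friction and masses are not known exactly. Their poses are not given: they have to be found in the camera images.
- lid_grip (a point): Loose grey screw lid, 89 mm across, 32 mm high, 0.21 to 0.39 kg, open side down. On top stands a grip bar 64 mm long, 14 mm thick, 28 mm high, pinched across its thickness. Point: centre of the bar, on the lid's axis, 14 mm above the lid's top plate, 46 mm above its lower edge. x along the bar, y across it, z up.
- lid_skirt (a point): Centre of the lid's lower edge (46 mm below lid_grip), axes as lid_grip. Inside the skirt at this height are three lugs 120 degrees apart, 8 mm wide, 4 mm high, inner ends 35 mm from the axis; they cannot be seen from outside.
- barrel_mouth (a point): Rubber barrel, 104 mm across, held upright in a fixed square holder (130 mm); it cannot move. Point: centre of the neck's rim, 117 mm above the bench, z up. The neck is 66 mm across, its top 5 mm a cone (59 mm at the rim); the lid's lugs pass it with 1.8 mm play. Its axes do not tell where the thread starts: the neck is turned differently each time.
- barrel_ridge (a point): On the barrel's axis, 12 mm below the rim: level tops of three thread ridges, 90 degrees each, 78 mm over all, gaps between. Lugs set down there (lid_grip 34 mm above barrel_mouth) slide on them. At each ridge's clockwise end a stop, 6 to 12 mm high, 7 mm long, blocks lugs turned clockwise too early; lugs that land on its sloping top (lid_grip 40 to 46 mm up) also come off it by turning back.
- barrel_start (a point): On the barrel's axis, 25 mm above barrel_mouth: where lid_grip is once the lid has dropped 9 mm into the start of the thread. Turned anticlockwise (at most 110 degrees) the lugs come up against the next stops, and just there, within the last 6 degrees, they fall into the gaps. The lid's own weight is enough if the grip leaves it free to sink.
- barrel_home (a point): On the barrel's axis, 19 mm above barrel_mouth: where lid_grip is with the lid fully home. From the start about 95 degrees clockwise lead the lugs under the ridges, down a slope, to an end stop. The lid turns easily and stays where it is left.
- bowl: Round green sorting cup with beads, 56 mm in diameter, 21 mm high, loose; bystander. Origin at the centre of its underside.
- tray: Small light grey tray with findings, 62 x 85 x 18 mm, loose; bystander. Origin at the centre of its underside.
- flask: Square white plastic bottle, 56 x 57 x 128 mm, loose; bystander. Origin at the centre of its underside.

How it is judged:
By the outcome, as a careful person would: the job done as asked, in the order asked, and still so for the second after the job is handed in, with the robot touching nothing.
It also fails if it takes over 72 s, if anything falls off the work surface, if the arm or the gripper's body presses on something with over 40 N, if the wrist force passes 120 N, or if a joint passes its speed limit or range.

### The arm

A 6-joint arm with a two-finger parallel gripper is mounted at the origin on the work surface; the furniture and walls round the work are solid. World frame = base frame: x ahead of the robot, y to its left, z up, the work surface at z = 0. Lengths are in mm, angles in degrees, forces in N, time in s.
With the tool pointing down it reaches from about 425 to 1125 mm from the base axis. Payload 14.9 kg.
Tool frame: the origin (TCP) lies between the finger pads; the fingertips stand 19 mm ahead of it and the grasp point (between the pads) is the TCP (env.tcp_to_tips is the distance from the TCP to the fingertips, in mm); z points along the fingers, y is the direction in which the jaws open and shut (so a half turn about z gives the same grasp; the last joint's range is limited). The gripper opens to 91 mm and grips with 3 to 60 N. Pads are 32 mm wide; open, the fingers measure 118 mm over their backs; the gripper's body (76 mm by 178 mm) begins 60 mm behind the grasp point.
Start: joints at [-73.413, 21.709, 99.362, -0, 58.929, -1.908], TCP at [222.052, -663.861, 232.932] pointing down, gripper open.
Joint ranges: [-158.91, 158.91], [-42.39, 125.64], [0.06, 152.35], [-60.88, 240.88], [17.5, 164.5], [-176.32, 176.32]. Speed limits (degrees/s): [108.29, 108.29, 136.94, 180, 180, 180].

### API

Orientations are given as a 3x3 rotation matrix whose columns are the frame's x, y, z axes.
In Python, from rig import telemetry, imaging, job, env gives the robot as it stands.
- The arm moves only by the tool servo_tool, never from a script. Its argument "steps" is a list of rows, each a list of 6 numbers: the shift along the tool's x, y, z in m, then the turn, a rotation vector about the tool's x, y, z in degrees. A call has 1 to 20 rows; each row is the pose to reach, as a shift and turn from the pose commanded when the call began, along the tool's axes at that moment; what a row does not reach only later rows make up. A row lasts 1/8 s, in which the tool goes at most 62.5 mm and 10.7 degrees, less where a joint would pass 70% of its speed; a pose out of reach is approached as far as the arm can. A call with a gripper value outside its range is refused whole. "claw" is the closure in counts, from 0 (fully open) to 255 (shut), set as the call begins (left out, the last holds). The fingers move at their own pace and stop on an object; "newtons" is the grip in N (left out, the last holds). Time passes only in rows, so rows that repeat a pose let the fingers close. It gives the time, the measured TCP pose, the force and the opening at its end, in the units of the state.
- telemetry.read_state(): the state, without advancing time (a new reading comes with each control period).
- imaging.grab_frame(name): name is "scene" or "side" or "wrist"; returns a dict with "img" (400x640x3 uint8, blue, green, red), "range_z" (400x640 float32, mm along the optical axis (not along the pixel's ray), 0 where there is no reading), "fx", "fy", "cx", "cy" (pixels), "dist_coeffs" ([k1, k2, p1, p2, k3] as OpenCV has them; the pictures are not rectified), "T" (4x4, takes a point from camera to world coordinates). Camera axes: x right, y down, z forward; pixel columns grow to the right and rows downward; lengths in mm; the calibration is good to about 2 mm. A picture is of the moment at which its call begins.
- job.finish_job(): hands the job in, once; it reports no verdict.
The state is a dict: "clock": time; "joint_pos": joint angles; "qd": joint speeds; "joint_torque": joint torques, N m; "eef_pos": TCP position; "eef_rot": TCP orientation; "contact_force": force on the tool from outside, world axes, zero at the start; "torque": the same for the moment, N m; "finger_gap": opening from 0.0 (shut) to 1.0 (fully open).
Only numpy, scipy, OpenCV 4.12 (cv2) and the standard library are available. Lean on these libraries where they do the work, as an engineer would, in place of code of your own. Each camera call takes 0.05 s, during which the arm holds its last target.

## Working session

There is one attempt and no reset: what is moved stays moved. The work goes in short steps, Python scripts to look and compute and a tool call to move; the robot and the scene stay as the last step left them, time stands still between calls to the robot, and variables do not carry over. Pictures are saved under pics/ and viewed, and the job is handed in when it is done.

Besides the shell and the picture viewer there is one more tool, called after "Emit:" as name([rows], argument=value, ...), one row to a line, values as JSON. servo_tool: Moves the arm, as the interface text tells. Its arguments: {"type":"object","properties":{"steps":{"type":"array","items":{"type":"array","items":{"type":"number"}}},"claw":{"type":"number"},"newtons":{"type":"number"}},"required":["steps"]}

```bash
ls; mkdir -p pics; python3 - <<'E'
from rig import telemetry, imaging, job, env
import cv2,numpy as np,pickle
print(telemetry.read_state())
D={}
for n in ["scene","side","wrist"]:
    f=imaging.grab_frame(n); D[n]=f; cv2.imwrite(f"pics/{n}0.png",f["img"]); print(n,f["fx"],f["fy"],f["cx"],f["cy"],f["dist_coeffs"],np.round(f["T"],3).tolist())
pickle.dump(D,open("f0.pkl","wb"))
E
```

```text
pics
{'clock': 0.0, 'joint_pos': array([-7.34130931e+01,  2.17392441e+01,  9.93953587e+01, -4.05721916e-04,
        5.89295242e+01, -1.90600863e+00]), 'qd': array([-0.01388305, -0.01291359,  0.00389362, -0.02561438,  0.0621223 ,
        0.07131902]), 'joint_torque': array([-5.04938682e-03, -7.63731480e+01, -4.34371912e+01,  6.48937910e-02,
        4.23682365e-02, -1.04240316e-04]), 'eef_pos': array([ 221.93852309, -663.48518556,  232.28151484]), 'eef_rot': array([[ 9.48361727e-01,  3.17190683e-01, -3.25318070e-04],
       [ 3.17190849e-01, -9.48361123e-01,  1.07092266e-03],
       [ 3.11676797e-05, -1.11880998e-03, -9.99999374e-01]]), 'contact_force': array([-0.2525133 ,  0.24580066, -0.35399645]), 'torque': array([-0.01095025,  0.02287982,  0.02002272]), 'finger_gap': 1.0020533591522869}
scene 378.9023808659482 378.9023808659482 315.9523576264356 199.44880564383513 [-0.0369685  0.         0.         0.         0.       ] [[-0.736, -0.41, 0.539, 137.322], [-0.677, 0.462, -0.573, 625.32], [-0.014, -0.786, -0.618, 682.049], [0.0, 0.0, 0.0, 1.0]]
side 427.2848344248206 427.2848344248206 320.3891664864852 203.6594956657459 [0.00802212 0.         0.         0.         0.        ] [[-0.916, -0.192, 0.352, 263.212], [-0.401, 0.382, -0.833, 972.747], [0.026, -0.904, -0.427, 576.231], [0.0, 0.0, 0.0, 1.0]]
wrist 278.1652482748864 278.1652482748864 317.47307663051384 199.00786056901654 [-0.0444816  0.         0.         0.         0.       ] [[0.317, -0.918, -0.239, 287.809], [-0.948, -0.307, -0.079, -641.669], [-0.001, 0.252, -0.968, 385.373], [0.0, 0.0, 0.0, 1.0]]
```

View pics/scene0.png

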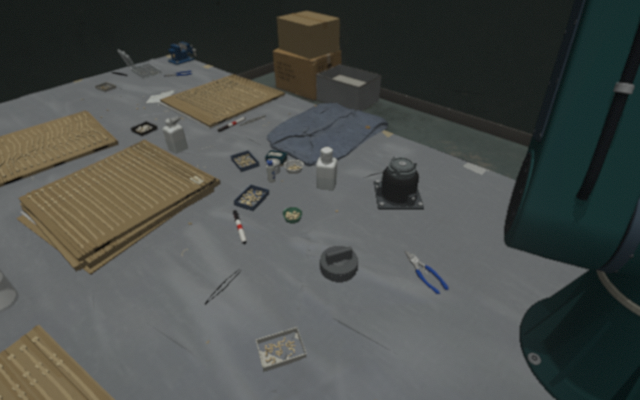

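View pics/side0.png

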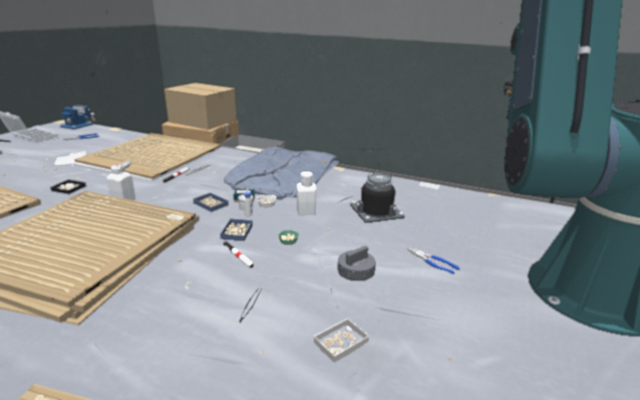

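View pics/wrist0.png

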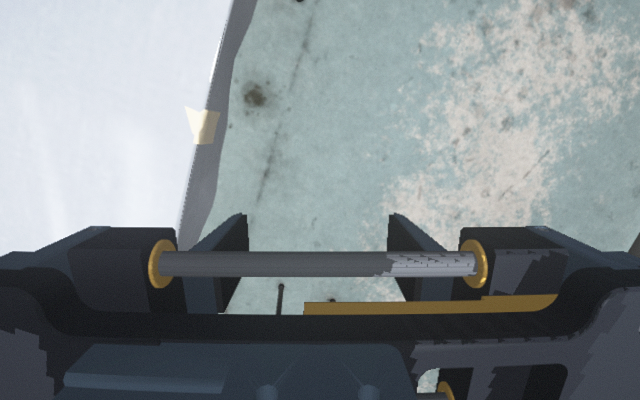

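The scene view shows the lid at (339,263), the barrel and holder at (400,183), the cup at (292,214), the tray at (280,348) and the flask at (326,170). In the side view the lid is at (356,263) and the barrel at (378,195). Next I'll measure these with depth.

```bash
cat > h.py <<'E'
import cv2,numpy as np,pickle
def cloud(f):
    K=np.array([[f["fx"],0,f["cx"]],[0,f["fy"],f["cy"]],[0,0,1]])
    h,w=f["range_z"].shape
    u,v=np.meshgrid(np.arange(w),np.arange(h))
    p=cv2.undistortPoints(np.stack([u,v],-1).reshape(-1,1,2).astype(np.float64),K,np.array(f["dist_coeffs"])).reshape(h,w,2)
    z=f["range_z"].astype(float)
    P=np.dstack([p[...,0]*z,p[...,1]*z,z])
    T=np.array(f["T"]); W=P@T[:3,:3].T+T[:3,3]
    W[z<=0]=np.nan
    return W
def rays(f,uv):
    K=np.array([[f["fx"],0,f["cx"]],[0,f["fy"],f["cy"]],[0,0,1]])
    p=cv2.undistortPoints(np.array(uv,float).reshape(-1,1,2),K,np.array(f["dist_coeffs"])).reshape(-1,2)
    T=np.array(f["T"]); d=np.c_[p,np.ones(len(p))]@T[:3,:3].T
    return T[:3,3],d
def onplane(f,uv,z):
    o,d=rays(f,uv); return o+d*((z-o[2])/d[:,2])[:,None]
def circ(P):
    A=np.c_[2*P[:,:2],np.ones(len(P))]; b=(P[:,:2]**2).sum(1)
    s=np.linalg.lstsq(A,b,rcond=None)[0]; return s[0],s[1],np.sqrt(s[2]+s[0]**2+s[1]**2)
E
python3 - <<'E'
from h import *
D=pickle.load(open("f0.pkl","rb"))
boxes={"scene":{"lid":(315,240,365,285),"barrel":(370,150,428,212),"bowl":(280,205,304,225),"tray":(250,325,310,372),"flask":(313,145,340,193)},
"side":{"lid":(332,243,382,285),"barrel":(348,170,408,225),"bowl":(276,228,300,246),"tray":(310,318,372,362),"flask":(294,170,320,218)}}
for n in boxes:
    W=cloud(D[n])
    for k,(a,b,c,d) in boxes[n].items():
        P=W[b:d,a:c].reshape(-1,3); P=P[~np.isnan(P[:,0])]
        Q=P[P[:,2]>8]
        print(n,k,len(P),len(Q),"benchz",np.round(np.median(P[P[:,2]<8][:,2]) if (P[:,2]<8).any() else -1,1),"min",np.percentile(Q,2,axis=0).round(),"max",np.percentile(Q,98,axis=0).round())
        if k in("lid","barrel"): print(np.histogram(Q[:,2],bins=np.arange(5,160,6)))
    for k in("lid","barrel"):
        a,b,c,d=boxes[n][k]
        cv2.imwrite(f"pics/{n}_{k}.png",cv2.resize(D[n]["img"][b-5:d+5,a-5:c+5],None,fx=8,fy=8,interpolation=cv2.INTER_CUBIC))
E
```

```text
scene lid 2240 1197 benchz 3.5 min [470. 119.   9.] max [582. 197.  62.]
(array([ 76,  66,  69,  79, 546,  95,  53,  43,  65, 105,   0,   0,   0,
         0,   0,   0,   0,   0,   0,   0,   0,   0,   0,   0,   0]), array([  5,  11,  17,  23,  29,  35,  41,  47,  53,  59,  65,  71,  77,
        83,  89,  95, 101, 107, 113, 119, 125, 131, 137, 143, 149, 155]))
scene barrel 3581 2039 benchz 4.0 min [ 491. -231.    9.] max [675. -99. 118.]
(array([117, 377,  87,  66,  69,  87,  99,  49,  77,  54,  79,  63, 101,
       150,  97,  41,  87,  82, 247,  10,   0,   0,   0,   0,   0]), array([  5,  11,  17,  23,  29,  35,  41,  47,  53,  59,  65,  71,  77,
        83,  89,  95, 101, 107, 113, 119, 125, 131, 137, 143, 149, 155]))
scene bowl 478 233 benchz 2.8 min [697.  75.   8.] max [749. 127.  22.]
scene tray 2809 538 benchz 4.0 min [415. 341.   8.] max [503. 437.  21.]
scene flask 1292 1021 benchz 4.5 min [ 721. -218.   11.] max [885. -42. 128.]
side lid 2096 1013 benchz 2.7 min [471. 123.   9.] max [555. 198.  60.]
(array([ 49,  85,  86,  90, 418,  63,  47,  47,  71,  57,   0,   0,   0,
         0,   0,   0,   0,   0,   0,   0,   0,   0,   0,   0,   0]), array([  5,  11,  17,  23,  29,  35,  41,  47,  53,  59,  65,  71,  77,
        83,  89,  95, 101, 107, 113, 119, 125, 131, 137, 143, 149, 155]))
side barrel 3281 1666 benchz 2.7 min [ 495. -200.    9.] max [ 634. -102.  116.]
(array([ 96, 249,  85,  72,  68,  80,  84,  56,  74,  55,  68,  72,  84,
       115,  77,  35,  75,  69, 150,   2,   0,   0,   0,   0,   0]), array([  5,  11,  17,  23,  29,  35,  41,  47,  53,  59,  65,  71,  77,
        83,  89,  95, 101, 107, 113, 119, 125, 131, 137, 143, 149, 155]))
side bowl 431 217 benchz 1.9 min [697.  72.   8.] max [748. 126.  21.]
side tray 2715 572 benchz 2.9 min [417. 342.   8.] max [503. 440.  19.]
side flask 1242 980 benchz 3.7 min [ 721. -293.   11.] max [868. -43. 127.]
```

```bash
python3 - <<'E'
import cv2,numpy as np
for k in("lid","barrel"):
    i=[cv2.resize(cv2.imread(f"pics/{n}_{k}.png"),(400,440)) for n in("scene","side")]
    cv2.imwrite(f"pics/c_{k}.png",np.clip(np.hstack(i)*1.8,0,255).astype(np.uint8))
E
```

```text
(no output)
```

View pics/c_lid.png

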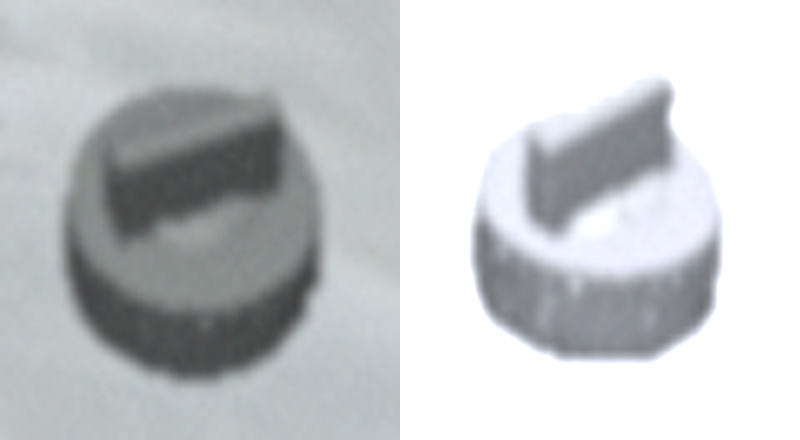

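View pics/c_barrel.png

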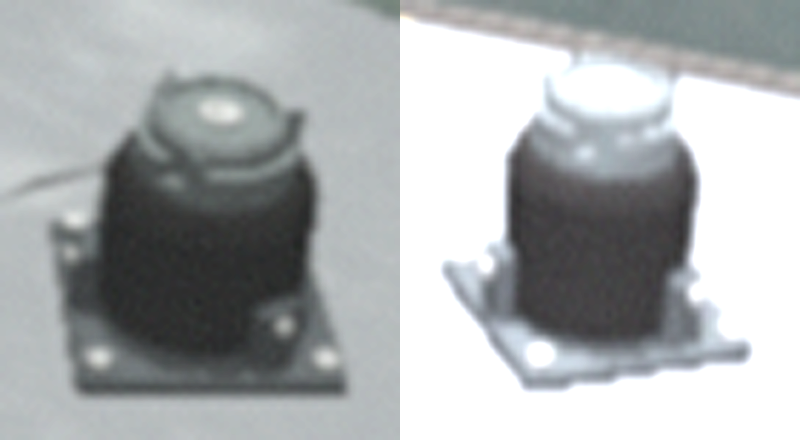

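The crops show the lid bar running from lower left to upper right. The neck's rim is visible, with stops sticking up at its left-back and right. Next: the lid and barrel axes.

```bash
python3 - <<'E'
from h import *
D=pickle.load(open("f0.pkl","rb"))
for n,bx in (("scene",(310,235,370,290)),("side",(330,240,385,288))):
    W=cloud(D[n]); a,b,c,d=bx; P=W[b:d,a:c].reshape(-1,3); P=P[~np.isnan(P[:,0])]
    T=P[(P[:,2]>57)&(P[:,2]<68)]
    # trim strays
    m=np.median(T,0); T=T[np.linalg.norm(T[:,:2]-m[:2],axis=1)<45]
    r=cv2.minAreaRect(T[:,:2].astype(np.float32)); print(n,"bar top",r,len(T),T[:,2].max())
    top=P[(P[:,2]>29)&(P[:,2]<38)]
    hull=cv2.convexHull(top[:,:2].astype(np.float32))[:,0]; print(" plate circ",circ(hull),cv2.minEnclosingCircle(hull),np.median(top[:,2]))
for n,bx in (("scene",(365,145,435,215)),("side",(345,168,412,228))):
    W=cloud(D[n]); a,b,c,d=bx; P=W[b:d,a:c].reshape(-1,3); P=P[~np.isnan(P[:,0])]
    R=P[(P[:,2]>113)&(P[:,2]<122)]
    m=np.median(R,0); R=R[np.linalg.norm(R[:,:2]-m[:2],axis=1)<45]
    hull=cv2.convexHull(R[:,:2].astype(np.float32))[:,0]
    print(n,"rim",cv2.minEnclosingCircle(hull),circ(hull),np.median(R[:,2]),len(R))
    for z0,z1 in((30,75),):
        B=P[(P[:,2]>z0)&(P[:,2]<z1)]; m=np.median(B,0)
        B=B[np.linalg.norm(B[:,:2]-m[:2],axis=1)<60]
        print(" body",circ(B))
    print(" rim bbox",R.min(0),R.max(0))
E
```

```text
scene bar top ((513.6318359375, 154.07373046875), (62.210052490234375, 13.998523712158203), 63.390594482421875) 134 63.42370093205477
 plate circ (np.float64(514.0638540875332), np.float64(153.32230100273455), np.float64(44.51865346615043)) ((514.4722900390625, 153.13589477539062), 45.92947769165039) 33.00136364743537
side bar top ((512.7807006835938, 152.02476501464844), (63.74816131591797, 16.27851104736328), 61.7245979309082) 89 62.0326512088767
 plate circ (np.float64(514.2353968974296), np.float64(153.77771399795233), np.float64(44.284382903625385)) ((514.667236328125, 154.017578125), 45.21598434448242) 32.21476747091799
scene rim ((563.9786376953125, -175.20916748046875), 39.66849136352539) (np.float64(564.7382124845461), np.float64(-173.65999603688556), np.float64(35.252436069132216)) 115.44424773526441 257
 body (np.float64(561.736784348355), np.float64(-174.7053105949202), np.float64(50.75192503271428))
 rim bbox [ 531.58035445 -205.43214911  113.04013761] [ 602.4466185  -136.64480097  119.98798985]
side rim ((562.7612915039062, -173.662353515625), 40.40334701538086) (np.float64(562.9721709976002), np.float64(-175.12456676731404), np.float64(36.42967798427506)) 114.99788922931435 152
 body (np.float64(563.336837615446), np.float64(-178.37824168589952), np.float64(53.87991724865703))
 rim bbox [ 531.14090844 -206.04851715  113.01269199] [ 601.11446655 -134.10061683  119.34477261]
```

Both views agree on the lid axis at (514, 153.5), with the bar along about 62.6°, and on the barrel axis at about (563.5, -175). I'll stop on the way so the wrist camera can look at the barrel neck, with the tool already turned to the bar's direction.

Emit:
servo_tool([
  [0.02,-0.015,-0.01,0,0,-3],
  [0.06,-0.043,-0.02,0,0,-8],
  [0.11,-0.078,-0.03,0,0,-14],
  [0.16,-0.114,-0.04,0,0,-20],
  [0.21,-0.149,-0.05,0,0,-26],
  [0.26,-0.185,-0.06,0,0,-32],
  [0.31,-0.22,-0.068,0,0,-37],
  [0.36,-0.256,-0.068,0,0,-41],
  [0.4,-0.284,-0.068,0,0,-44.1],
  [0.422,-0.3,-0.068,0,0,-44.1],
  [0.422,-0.3,-0.068,0,0,-44.1],
  [0.422,-0.3,-0.068,0,0,-44.1],
], claw=0, newtons=20)

```text
clock: 1.65
eef_pos: [526.7, -245.3, 301.1]
eef_rot: [[0.459, 0.888, 0.0], [0.888, -0.459, -0.0], [-0.0, 0.0, -1.0]]
contact_force: [0.1, -0.5, 0.7]
finger_gap: 0.999
```

```bash
python3 - <<'E'
from rig import telemetry, imaging
from h import *
f=imaging.grab_frame("wrist"); pickle.dump(f,open("f1.pkl","wb")); cv2.imwrite("pics/w1.png",f["img"])
s=telemetry.read_state(); print(s["clock"],s["eef_pos"],s["eef_rot"].round(3).tolist(),s["joint_pos"].round(1))
E
```

```text
1.7 [ 526.60548554 -245.63973642  301.10068699] [[0.46, 0.888, 0.0], [0.888, -0.46, -0.0], [-0.0, 0.0, -1.0]] [-2.730e+01  6.600e+00  1.108e+02 -0.000e+00  6.260e+01  1.000e-01]
```

View pics/w1.png

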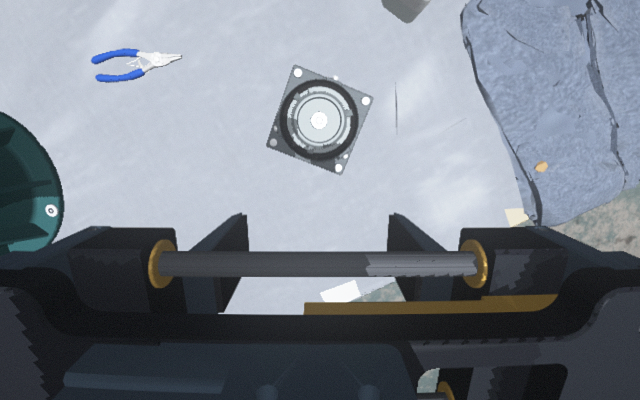

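The wrist view shows the barrel clearly at (319,120), with the rim and ridges as rings and the holder's corners visible. I'll measure it.

```bash
python3 - <<'E'
from h import *
f=pickle.load(open("f1.pkl","rb"))
i=f["img"][60:180,258:380]; cv2.imwrite("pics/w1c.png",cv2.resize(i,None,fx=4.8,fy=4.8,interpolation=cv2.INTER_CUBIC))
W=cloud(f)[60:180,258:380].reshape(-1,3); W=W[~np.isnan(W[:,0])]
for lo,hi in((113,121),(103,109),(92,100)):
    R=W[(W[:,2]>lo)&(W[:,2]<hi)]; m=np.median(R,0); R=R[np.linalg.norm(R[:,:2]-m[:2],axis=1)<60]
    print(lo,len(R),np.median(R[:,2]),cv2.minEnclosingCircle(R[:,:2].astype(np.float32)))
R=W[(W[:,2]>113)&(W[:,2]<122)]
c=np.array([563.5,-175]); r=np.linalg.norm(R[:,:2]-c,axis=1)
R2=R[r<31]; print("rim mean",len(R2),R2.mean(0),circ(cv2.convexHull(R2[:,:2].astype(np.float32))[:,0]))
# angular map of height at radius 34-39
a=np.degrees(np.arctan2(W[:,1]-c[1],W[:,0]-c[0]))%360; r=np.linalg.norm(W[:,:2]-c,axis=1)
for k in range(0,360,10):
    m=(r>34.5)&(r<39)&(a>=k)&(a<k+10)&(W[:,2]>60); print(k,m.sum(),np.round(np.percentile(W[m,2],[10,50,90])) if m.any() else "")
# outer body circle by gray
H=W[(W[:,2]>8)&(W[:,2]<25)]; H=H[np.linalg.norm(H[:,:2]-c,axis=1)<100]
print("holder",cv2.minAreaRect(H[:,:2].astype(np.float32)))
E
```

```text
113 2562 115.21987310098086 ((562.693359375, -176.67202758789062), 40.05353927612305)
103 649 106.23672201930862 ((562.7885131835938, -176.6101837158203), 39.3406982421875)
92 114 97.1149735515315 ((562.6788940429688, -176.33094787597656), 39.312137603759766)
rim mean 2212 [ 563.53151133 -174.72886952  115.70075133] (np.float64(563.5027373669078), np.float64(-174.97057958210053), np.float64(30.78858387279478))
0 17 [105. 106. 107.]
10 16 [105. 106. 107.]
20 14 [105. 106. 107.]
30 16 [106. 106. 107.]
40 15 [106. 106. 107.]
50 15 [105. 107. 107.]
60 17 [106. 106. 107.]
70 14 [105. 106. 107.]
80 15 [ 97.  97. 106.]
90 15 [96. 97. 99.]
100 21 [ 97. 115. 118.]
110 17 [105. 107. 114.]
120 17 [105. 106. 107.]
130 18 [105. 106. 107.]
140 22 [105. 106. 108.]
150 20 [106. 106. 107.]
160 22 [105. 106. 107.]
170 21 [106. 106. 107.]
180 20 [106. 106. 107.]
190 17 [106. 106. 107.]
200 17 [ 97.  98. 107.]
210 13 [97. 97. 98.]
220 16 [ 98. 116. 118.]
230 21 [106. 107. 114.]
240 16 [106. 107. 108.]
250 17 [105. 106. 110.]
260 16 [106. 106. 108.]
270 17 [106. 107. 107.]
280 14 [106. 107. 107.]
290 19 [105. 106. 107.]
300 18 [106. 106. 107.]
310 19 [105. 106. 107.]
320 16 [96. 97. 98.]
330 22 [ 96.  97. 117.]
340 23 [112. 115. 117.]
350 18 [105. 106. 107.]
holder ((562.8433837890625, -176.48963928222656), (131.52816772460938, 130.88021850585938), 41.20279312133789)
```

View pics/w1c.png

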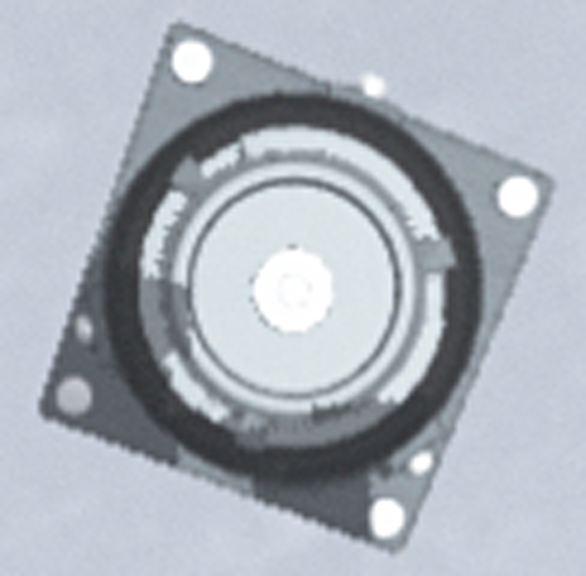

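The wrist view puts the neck at (562.7, -176.5), and the ridge rings and the holder agree. The gaps sit at about 80–100°, 202–222° and 320–340°, with a stop just anticlockwise of each. I'll view the lid from the same relative pose so that the wrist camera's bias cancels.

Emit:
servo_tool([
  [0.02,-0.015,0,0,0,0],
  [0.06,-0.044,0.0,0,0,0],
  [0.11,-0.08,0.01,0,0,0],
  [0.16,-0.116,0.02,0,0,0],
  [0.21,-0.153,0.04,0,0,0],
  [0.25,-0.182,0.05,0,0,0],
  [0.268,-0.195,0.057,0,0,0],
  [0.268,-0.195,0.057,0,0,0],
  [0.268,-0.195,0.057,0,0,0],
  [0.268,-0.195,0.057,0,0,0],
])

```text
clock: 2.95
eef_pos: [477.5, 81.4, 244.3]
eef_rot: [[0.461, 0.887, 0.0], [0.887, -0.461, 0.0], [0.0, 0.0, -1.0]]
contact_force: [-0.9, -0.3, 0.3]
finger_gap: 1.005
```

```bash
python3 - <<'E'
from rig import telemetry, imaging
from h import *
f=imaging.grab_frame("wrist"); pickle.dump(f,open("f2.pkl","wb")); cv2.imwrite("pics/w2.png",f["img"])
s=telemetry.read_state(); print(s["clock"],s["eef_pos"],s["eef_rot"].round(3).tolist(),s["joint_pos"].round(1))
W=cloud(f)[:215].reshape(-1,3); W=W[~np.isnan(W[:,0])]
W=W[np.linalg.norm(W[:,:2]-[514,153.5],axis=1)<70]
T=W[(W[:,2]>55)&(W[:,2]<68)]; print("bar",np.median(T[:,2]),cv2.minAreaRect(T[:,:2].astype(np.float32)))
T=W[(W[:,2]>28)&(W[:,2]<36)]; print("plate",np.median(T[:,2]),cv2.minEnclosingCircle(T[:,:2].astype(np.float32)),circ(cv2.convexHull(T[:,:2].astype(np.float32))[:,0]))
E
```

```text
3.0 [477.54202244  81.41454703 244.22585453] [[0.461, 0.887, 0.0], [0.887, -0.461, 0.0], [0.0, 0.0, -1.0]] [  6.9   0.9 123.5  -0.   55.6  34.4]
bar 60.67571965517652 ((512.9185180664062, 151.03433227539062), (63.881282806396484, 13.226655960083008), 62.31233596801758)
plate 33.41744166649315 ((513.1963500976562, 151.43153381347656), 45.83457565307617) (np.float64(513.2835338016858), np.float64(151.4235624645487), np.float64(45.48379091528759))
```

View pics/w2.png

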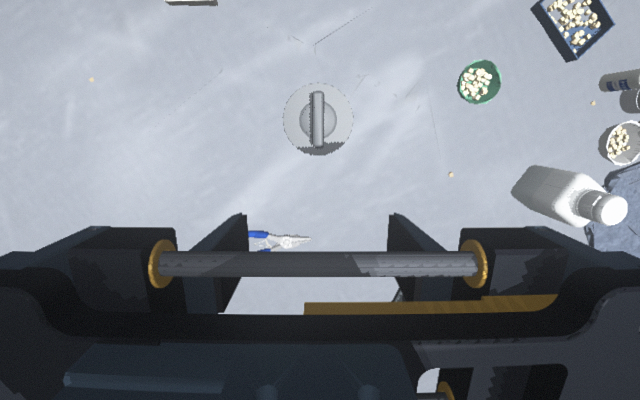

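The bar in the wrist view (319,119) lines up with the tool. The lid-to-barrel offset agrees in both systems: (49.7, -327.7) from the wrist camera and (49.3, -328.3) from the fixed ones. Now I'll move over the lid, down, and close.

Emit:
servo_tool([
  [0.03,0,0.02,0,0,0],
  [0.07,-0.0005,0.06,0,0,0],
  [0.0796,-0.0007,0.1,0,0,0],
  [0.0796,-0.0007,0.14,0,0,0],
  [0.0796,-0.0007,0.165,0,0,0],
  [0.0796,-0.0007,0.178,0,0,0],
  [0.0796,-0.0007,0.186,0,0,0],
  [0.0796,-0.0007,0.19,0,0,0],
  [0.0796,-0.0007,0.19,0,0,0],
  [0.0796,-0.0007,0.19,0,0,0],
])

```text
clock: 4.25
eef_pos: [513.7, 153.3, 54.5]
eef_rot: [[0.46, 0.888, 0.001], [0.888, -0.46, 0.0], [0.001, 0.001, -1.0]]
contact_force: [0.5, 0.4, -0.0]
finger_gap: 1.003
```

Emit:
servo_tool([
  [0,0,0,0,0,0],
  [0,0,0,0,0,0],
  [0,0,0,0,0,0],
  [0,0,0,0,0,0],
  [0,0,0,0,0,0],
  [0,0,0,0,0,0],
  [0,0,0,0,0,0],
  [0,0,0,0,0,0],
  [0,0,0,0,0,0],
  [0,0,0,0,0,0],
], claw=255, newtons=25)

```text
clock: 5.5
eef_pos: [513.5, 153.2, 54.0]
eef_rot: [[0.46, 0.888, 0.0], [0.888, -0.46, 0.0], [0.0, 0.0, -1.0]]
contact_force: [0.3, -0.1, -0.6]
finger_gap: 0.154
```

The bar is gripped at a 14.0 mm opening. I'll lift and carry the lid to above the barrel.

Emit:
servo_tool([
  [0,0,-0.005,0,0,0],
  [0,0,-0.02,0,0,0],
  [0,0,-0.05,0,0,0],
  [0,0,-0.09,0,0,0],
  [0,0,-0.13,0,0,0],
  [-0.01,0.007,-0.155,0,0,0],
  [-0.04,0.029,-0.165,0,0,0],
  [-0.08,0.058,-0.165,0,0,0],
  [-0.12,0.087,-0.165,0,0,0],
  [-0.16,0.116,-0.165,0,0,0],
  [-0.2,0.145,-0.165,0,0,0],
  [-0.235,0.171,-0.165,0,0,0],
  [-0.257,0.187,-0.165,0,0,0],
  [-0.2685,0.1949,-0.165,0,0,0],
  [-0.2685,0.1949,-0.165,0,0,0],
  [-0.2685,0.1949,-0.165,0,0,0],
  [-0.2685,0.1949,-0.165,0,0,0],
])

```text
clock: 7.62
eef_pos: [562.7, -174.0, 219.0]
eef_rot: [[0.459, 0.888, -0.0], [0.888, -0.459, 0.0], [0.0, -0.0, -1.0]]
contact_force: [0.1, -0.3, -3.2]
finger_gap: 0.153
```

```bash
python3 - <<'E'
from rig import telemetry, imaging
from h import *
s=telemetry.read_state(); print(s["clock"],s["eef_pos"],s["eef_rot"].round(4).tolist(),s["contact_force"],s["finger_gap"],s["joint_pos"].round(1))
D={}
for n in ("scene","side"):
    f=imaging.grab_frame(n); D[n]=f
pickle.dump(D,open("f3.pkl","wb"))
a=D["scene"]["img"][60:230,340:470]; b=D["side"]["img"][80:250,320:450]
cv2.imwrite("pics/c3.png",np.clip(cv2.resize(np.hstack([a,b]),None,fx=3,fy=3,interpolation=cv2.INTER_CUBIC)*1.6,0,255).astype(np.uint8))
E
```

```text
7.625 [ 562.69203265 -174.0040304   218.99364915] [[0.4595, 0.8882, -0.0001], [0.8882, -0.4595, 0.0001], [0.0001, -0.0002, -1.0]] [ 0.10934102 -0.29176587 -3.18721423] 0.15257170609674398 [-19.5  12.9 112.9   0.   54.3   7.9]
```

View pics/c3.png

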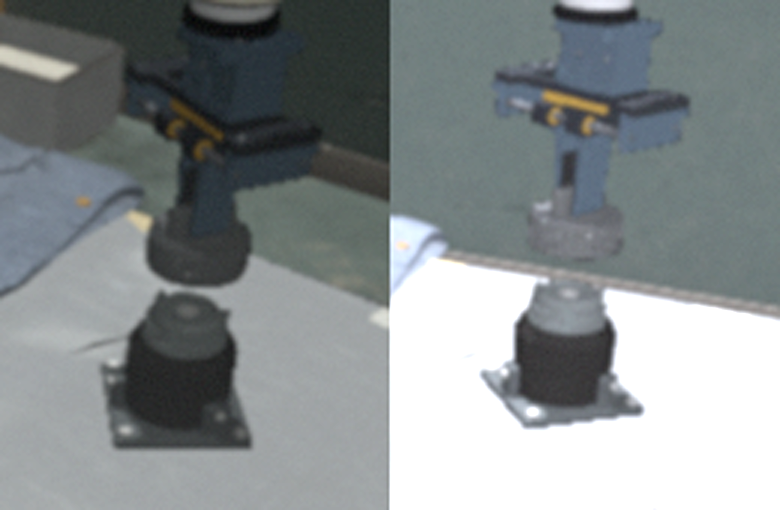

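The lid hangs level above the neck. I'll check lid and barrel axes against each other in the same frames, using fixed-radius fits on the vertical walls.

```bash
python3 - <<'E'
from h import *
from scipy.optimize import least_squares
D=pickle.load(open("f3.pkl","rb"))
def fit(P,R,c0):
    return least_squares(lambda c:np.linalg.norm(P[:,:2]-c,axis=1)-R,c0,loss="soft_l1",f_scale=1.)
for n in D:
    W=cloud(D[n]).reshape(-1,3); W=W[~np.isnan(W[:,0])]
    c=np.array([563,-175.]); r=np.linalg.norm(W[:,:2]-c,axis=1)
    L=W[(r<52)&(r>36)&(W[:,2]>168)&(W[:,2]<190)]
    B=W[(r<60)&(r>44)&(W[:,2]>30)&(W[:,2]<78)]
    N=W[(r<45)&(W[:,2]>103)&(W[:,2]<122)]
    for k,P,R in(("lid",L,44.5),("body",B,52)):
        s=fit(P,R,c); print(n,k,len(P),s.x.round(2),"rms",np.sqrt(np.mean(s.fun**2)).round(2))
    allz=W[(r<52)&(W[:,2]>140)&(W[:,2]<215)]; print("  lid z",np.percentile(L[:,2],[1,99]), "lowest",np.percentile(allz[:,2],1))
    print("  neck minEncl",cv2.minEnclosingCircle(N[:,:2].astype(np.float32)))
E
```

```text
scene lid 257 [ 562.5  -173.78] rms 1.31
scene body 542 [ 564.74 -176.26] rms 2.56
  lid z [168.3461166  189.80325642] lowest 167.63588796397116
  neck minEncl ((564.0012817382812, -174.49343872070312), 40.20143127441406)
side lid 237 [ 561.54 -174.02] rms 1.7
side body 527 [ 563.89 -176.91] rms 2.56
  lid z [168.22912903 189.58285097] lowest 165.21455990321303
  neck minEncl ((561.4705810546875, -173.914306640625), 41.71670913696289)
```

```bash
python3 - <<'E'
from h import *
from scipy.optimize import least_squares
for fn in("f0.pkl","f3.pkl"):
  D=pickle.load(open(fn,"rb"))
  for n in ("scene","side"):
    W=cloud(D[n]).reshape(-1,3); W=W[~np.isnan(W[:,0])]
    c=np.array([563.,-175.5]); r=np.linalg.norm(W[:,:2]-c,axis=1)
    for z0,z1 in((45,60),(60,78)):
        B=W[(r<57)&(r>46)&(W[:,2]>z0)&(W[:,2]<z1)]
        s=least_squares(lambda p:np.linalg.norm(B[:,:2]-p[:2],axis=1)-p[2],[*c,52],loss="soft_l1",f_scale=1.)
        s2=least_squares(lambda p:np.linalg.norm(B[:,:2]-p[:2],axis=1)-52,c,loss="soft_l1",f_scale=1.)
        print(fn,n,z0,len(B),s.x.round(2),s2.x.round(2),np.sqrt(np.mean(s2.fun**2)).round(2))
    H=W[(W[:,2]>8)&(W[:,2]<17)&(r<100)]; print("holder",cv2.minAreaRect(H[:,:2].astype(np.float32)))
    R=W[(r<40)&(W[:,2]>112.5)&(W[:,2]<118)];
    if len(R)>20: print("rim",cv2.minEnclosingCircle(R[:,:2].astype(np.float32)),len(R))
E
```

```text
f0.pkl scene 45 162 [ 564.36 -175.44   51.3 ] [ 564.72 -176.21] 1.57
f0.pkl scene 60 208 [ 564.55 -175.36   51.45] [ 564.84 -175.95] 1.37
holder ((567.1819458007812, -169.06300354003906), (141.60333251953125, 128.22975158691406), 41.29399871826172)
rim ((562.8997802734375, -174.9108428955078), 39.13800048828125) 242
f0.pkl side 45 152 [ 563.48 -176.33   51.16] [ 563.82 -177.29] 1.81
f0.pkl side 60 195 [ 563.6  -175.78   51.05] [ 563.91 -176.9 ] 1.69
holder ((563.21728515625, -172.91371154785156), (129.44187927246094, 132.45700073242188), 41.5170783996582)
rim ((563.5911254882812, -176.999267578125), 38.64091873168945) 157
f3.pkl scene 45 159 [ 564.49 -175.47   51.22] [ 564.92 -176.32] 1.46
f3.pkl scene 60 194 [ 564.57 -175.98   51.78] [ 564.69 -176.21] 1.3
holder ((561.907958984375, -171.97467041015625), (131.90025329589844, 127.50995635986328), 40.75092697143555)
rim ((563.9861450195312, -173.79229736328125), 37.25106430053711) 232
f3.pkl side 45 160 [ 563.47 -175.87   50.93] [ 563.92 -177.12] 1.91
f3.pkl side 60 196 [ 563.81 -176.2    51.43] [ 564.02 -176.85] 1.72
holder ((562.213623046875, -171.2127685546875), (131.97634887695312, 128.957275390625), 39.24855041503906)
rim ((562.4324951171875, -175.50698852539062), 39.10219192504883) 148
```

Averaging the estimates, a small shift of about (+0.9, -1.5) mm is due. I'll apply it and descend to just above the rim.

Emit:
servo_tool([
  [-0.0009,0.0015,0.01,0,0,0],
  [-0.0009,0.0015,0.025,0,0,0],
  [-0.0009,0.0015,0.038,0,0,0],
  [-0.0009,0.0015,0.045,0,0,0],
  [-0.0009,0.0015,0.045,0,0,0],
  [-0.0009,0.0015,0.045,0,0,0],
])

```text
clock: 8.48
eef_pos: [564.0, -176.5, 174.2]
eef_rot: [[0.46, 0.888, 0.0], [0.888, -0.46, -0.0], [0.0, 0.0, -1.0]]
contact_force: [-0.0, -1.1, -3.1]
finger_gap: 0.154
```

Emit:
servo_tool([
  [0,0,0.002,0,0,0],
  [0,0,0.004,0,0,0],
  [0,0,0.006,0,0,0],
  [0,0,0.006,0,0,0],
])

```text
clock: 8.98
eef_pos: [563.6, -176.4, 167.8]
eef_rot: [[0.46, 0.888, -0.0], [0.888, -0.46, 0.0], [-0.0, -0.0, -1.0]]
contact_force: [-0.5, 0.0, -3.4]
finger_gap: 0.147
```

No contact yet, so I'll go on down in small steps.

Emit:
servo_tool([
  [0,0,0.001,0,0,0],
  [0,0,0.002,0,0,0],
  [0,0,0.003,0,0,0],
  [0,0,0.004,0,0,0],
  [0,0,0.004,0,0,0],
])

```text
clock: 9.6
eef_pos: [563.7, -176.4, 163.8]
eef_rot: [[0.46, 0.888, -0.0], [0.888, -0.46, 0.0], [-0.0, -0.0, -1.0]]
contact_force: [0.3, 1.3, -3.2]
finger_gap: 0.151
```

Emit:
servo_tool([
  [0,0,0.001,0,0,0],
  [0,0,0.002,0,0,0],
  [0,0,0.003,0,0,0],
  [0,0,0.003,0,0,0],
])

```text
clock: 10.1
eef_pos: [563.6, -176.4, 160.8]
eef_rot: [[0.46, 0.888, -0.0], [0.888, -0.46, 0.0], [-0.0, -0.0, -1.0]]
contact_force: [-0.5, 0.7, -3.2]
finger_gap: 0.155
```

Emit:
servo_tool([
  [0,0,0.0005,0,0,0],
  [0,0,0.001,0,0,0],
  [0,0,0.0015,0,0,0],
  [0,0,0.002,0,0,0],
  [0,0,0.002,0,0,0],
])

```text
clock: 10.72
eef_pos: [563.7, -176.4, 159.0]
eef_rot: [[0.46, 0.888, 0.0], [0.888, -0.46, -0.0], [0.0, 0.0, -1.0]]
contact_force: [0.8, -0.9, -2.3]
finger_gap: 0.153
```

Emit:
servo_tool([
  [0,0,0.0005,0,0,0],
  [0,0,0.001,0,0,0],
  [0,0,0.001,0,0,0],
])

```text
clock: 11.1
eef_pos: [563.8, -176.5, 158.9]
eef_rot: [[0.46, 0.888, -0.0], [0.888, -0.46, -0.0], [-0.0, 0.0, -1.0]]
contact_force: [-6.3, 0.9, 11.6]
finger_gap: 0.153
```

The lugs sit on the ridges: TCP at 159 as expected, with 11.6 N upward. I'll ease the push and open the jaws to about 16 mm so the lid is free to sink while the bar can still be turned.

Emit:
servo_tool([
  [0,0,-0.001,0,0,0],
  [0,0,-0.001,0,0,0],
  [0,0,-0.001,0,0,0],
  [0,0,-0.001,0,0,0],
], claw=209)

```text
clock: 11.6
eef_pos: [563.7, -176.4, 158.9]
eef_rot: [[0.46, 0.888, -0.0], [0.888, -0.46, 0.0], [0.0, -0.0, -1.0]]
contact_force: [-0.2, 0.6, 0.3]
finger_gap: 0.181
```

```bash
cat > look.py <<'E'
import sys
from rig import telemetry, imaging
from h import *
s=telemetry.read_state(); print(s["clock"],s["eef_pos"].round(1),"ang",np.degrees(np.arctan2(s["eef_rot"][1,0],s["eef_rot"][0,0])).round(1),"F",s["contact_force"].round(1),"M",s["torque"].round(2),"gap mm",round(s["finger_gap"]*91,1),"q6",s["joint_pos"][5].round(1))
D={}; ims=[]
for n,(x,y) in (("scene",(340,90)),("side",(320,110))):
    f=imaging.grab_frame(n); ims.append(f["img"][y:y+140,x:x+130])
    W=cloud(f).reshape(-1,3); W=W[~np.isnan(W[:,0])]; r=np.linalg.norm(W[:,:2]-[563.5,-175.7],axis=1)
    P=W[(r<43)&(r>34)&(W[:,2]>118)&(W[:,2]<150)]
    h=np.histogram(P[:,2],np.arange(118,151,2))
    top=P[:,2]; print(n,"plate z hist",h[0].tolist())
cv2.imwrite(f"pics/l_{sys.argv[1]}.png",np.clip(cv2.resize(np.hstack(ims),None,fx=3,fy=3,interpolation=cv2.INTER_CUBIC)*1.6,0,255).astype(np.uint8))
E
python3 look.py a
```

```text
11.6 [ 563.7 -176.4  158.9] ang 62.6 F [-0.2  0.6  0.3] M [-0.04 -0.08  0.07] gap mm 16.5 q6 7.8
scene plate z hist [1, 0, 4, 1, 3, 4, 3, 5, 7, 44, 69, 6, 0, 0, 0, 0]
side plate z hist [7, 4, 7, 6, 10, 6, 12, 4, 7, 49, 14, 0, 0, 1, 0, 0]
```

View pics/l_a.png

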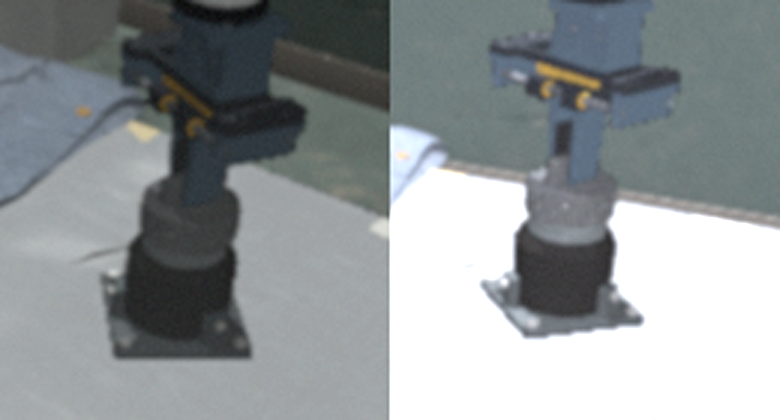

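The lid sits level on the ridges, plate at about 137. Now turning backward (tool z negative), checking along the way.

Emit:
servo_tool([
  [0,0,0,0,0,-2],
  [0,0,0,0,0,-5],
  [0,0,0,0,0,-8],
  [0,0,0,0,0,-11],
  [0,0,0,0,0,-14],
  [0,0,0,0,0,-17],
  [0,0,0,0,0,-20],
  [0,0,0,0,0,-20],
])

```text
clock: 12.7
eef_pos: [563.8, -176.4, 159.0]
eef_rot: [[0.128, 0.992, 0.0], [0.992, -0.128, -0.0], [-0.0, 0.0, -1.0]]
contact_force: [0.5, -0.1, -0.1]
finger_gap: 0.182
```

```bash
python3 look.py b
```

```text
12.7 [ 563.8 -176.4  159. ] ang 82.6 F [ 0.5 -0.1 -0.1] M [-0.01 -0.1  -0.01] gap mm 16.5 q6 -12.3
scene plate z hist [1, 3, 6, 5, 2, 3, 4, 6, 7, 61, 60, 5, 0, 0, 0, 0]
side plate z hist [10, 6, 4, 4, 7, 6, 5, 5, 15, 39, 20, 0, 0, 0, 1, 0]
```

Emit:
servo_tool([
  [0,0,0,0,0,-2],
  [0,0,0,0,0,-5],
  [0,0,0,0,0,-8],
  [0,0,0,0,0,-11],
  [0,0,0,0,0,-14],
  [0,0,0,0,0,-17],
  [0,0,0,0,0,-20],
  [0,0,0,0,0,-20],
])

```text
clock: 13.8
eef_pos: [563.7, -176.4, 158.9]
eef_rot: [[-0.219, 0.976, -0.0], [0.976, 0.219, 0.0], [0.0, -0.0, -1.0]]
contact_force: [0.8, -1.2, 0.3]
finger_gap: 0.178
```

```bash
python3 look.py c
```

```text
13.8 [ 563.7 -176.4  158.9] ang 102.6 F [ 0.8 -1.2  0.3] M [ 0.04 -0.11 -0.05] gap mm 16.2 q6 -32.3
scene plate z hist [3, 4, 4, 2, 3, 6, 3, 5, 6, 51, 78, 2, 0, 0, 0, 0]
side plate z hist [6, 7, 3, 4, 2, 5, 10, 7, 15, 57, 13, 0, 0, 0, 0, 0]
```

Emit:
servo_tool([
  [0,0,0,0,0,-2],
  [0,0,0,0,0,-5],
  [0,0,0,0,0,-8],
  [0,0,0,0,0,-11],
  [0,0,0,0,0,-14],
  [0,0,0,0,0,-17],
  [0,0,0,0,0,-20],
  [0,0,0,0,0,-20],
])

```text
clock: 14.9
eef_pos: [563.7, -176.4, 158.9]
eef_rot: [[-0.539, 0.842, -0.0], [0.842, 0.539, 0.0], [0.0, -0.0, -1.0]]
contact_force: [-0.6, 0.6, 1.4]
finger_gap: 0.181
```

```bash
python3 look.py d
```

```text
14.9 [ 563.7 -176.4  158.9] ang 122.6 F [-0.6  0.6  1.4] M [ 0.04 -0.17 -0.01] gap mm 16.5 q6 -52.3
scene plate z hist [4, 1, 5, 1, 3, 5, 1, 5, 11, 62, 58, 6, 0, 0, 0, 2]
side plate z hist [2, 8, 3, 8, 6, 9, 9, 5, 10, 61, 8, 1, 0, 0, 0, 0]
```

Emit:
servo_tool([
  [0,0,0,0,0,-2],
  [0,0,0,0,0,-4],
  [0,0,0,0,0,-6],
  [0,0,0,0,0,-8],
  [0,0,0,0,0,-10],
  [0,0,0,0,0,-12],
  [0,0,0,0,0,-12],
])

```text
clock: 15.88
eef_pos: [563.7, -176.4, 159.0]
eef_rot: [[-0.703, 0.712, 0.0], [0.712, 0.703, -0.0], [-0.0, 0.0, -1.0]]
contact_force: [1.7, 0.4, -0.6]
finger_gap: 0.184
```

```bash
python3 look.py e
```

```text
15.875 [ 563.7 -176.4  159. ] ang 134.6 F [ 1.7  0.4 -0.6] M [ 0.01 -0.24 -0.03] gap mm 16.7 q6 -64.3
scene plate z hist [1, 4, 2, 5, 16, 86, 29, 0, 1, 0, 0, 0, 0, 0, 0, 0]
side plate z hist [7, 1, 4, 7, 25, 45, 1, 0, 0, 0, 0, 0, 1, 0, 0, 0]
```

Emit:
servo_tool([
  [0,0,0,0,0,-2],
  [0,0,0,0,0,-4],
  [0,0,0,0,0,-6],
  [0,0,0,0,0,-8],
  [0,0,0,0,0,-10],
  [0,0,0,0,0,-10],
])

```text
clock: 16.73
eef_pos: [564.0, -176.6, 159.1]
eef_rot: [[-0.815, 0.579, 0.001], [0.579, 0.815, -0.0], [-0.001, 0.0, -1.0]]
contact_force: [3.8, -0.5, -0.6]
finger_gap: 0.213
```

```bash
python3 look.py f
```

```text
16.725 [ 564.  -176.6  159.1] ang 144.6 F [ 3.8 -0.5 -0.6] M [-0.18 -0.98 -1.3 ] gap mm 19.4 q6 -74.3
scene plate z hist [4, 5, 4, 4, 18, 82, 31, 1, 0, 0, 0, 0, 0, 0, 0, 0]
side plate z hist [3, 3, 1, 4, 28, 39, 3, 0, 0, 1, 0, 0, 0, 0, 0, 1]
```

At step e the lid dropped: the plate is at about 128, i.e. 9 mm lower, which is the start level. The last turn only met the stops (-1.3 N m). I'll ease back, lower the loose jaws 8 mm along the bar, then begin clockwise.

Emit:
servo_tool([
  [0,0,0,0,0,4],
  [0,0,0,0,0,8],
  [0,0,0,0,0,10],
  [0,0,0.003,0,0,10],
  [0,0,0.006,0,0,10],
  [0,0,0.008,0,0,10],
  [0,0,0.008,0,0,10],
])

```text
clock: 17.7
eef_pos: [563.5, -176.4, 150.6]
eef_rot: [[-0.702, 0.712, -0.001], [0.712, 0.702, 0.0], [0.001, -0.0, -1.0]]
contact_force: [0.0, -0.3, 0.0]
finger_gap: 0.179
```

```bash
python3 look.py g
```

```text
17.7 [ 563.5 -176.4  150.6] ang 134.6 F [ 0.  -0.3  0. ] M [ 0.06 -0.13  0.  ] gap mm 16.3 q6 -64.3
scene plate z hist [5, 7, 1, 3, 17, 91, 27, 0, 0, 1, 0, 0, 0, 0, 0, 0]
side plate z hist [4, 4, 4, 8, 25, 43, 2, 0, 0, 0, 1, 0, 0, 0, 0, 0]
```

Emit:
servo_tool([
  [0,0,0,0,0,3],
  [0,0,0,0,0,6],
  [0,0,0,0,0,9],
  [0,0,0,0,0,12],
  [0,0,0,0,0,15],
  [0,0,0,0,0,18],
  [0,0,0,0,0,21],
  [0,0,0,0,0,24],
  [0,0,0,0,0,27],
  [0,0,0,0,0,30],
  [0,0,0,0,0,30],
])

```text
clock: 19.18
eef_pos: [563.7, -176.4, 151.0]
eef_rot: [[-0.252, 0.968, -0.0], [0.968, 0.252, -0.0], [0.0, -0.0, -1.0]]
contact_force: [0.3, 0.3, 0.6]
finger_gap: 0.177
```

```bash
python3 look.py h
```

```text
19.175 [ 563.7 -176.4  151. ] ang 104.6 F [0.3 0.3 0.6] M [ 0.01 -0.03  0.04] gap mm 16.1 q6 -34.3
scene plate z hist [1, 3, 2, 8, 48, 76, 8, 0, 0, 0, 0, 0, 0, 1, 0, 1]
side plate z hist [6, 7, 6, 10, 53, 15, 1, 0, 0, 0, 0, 0, 1, 0, 0, 0]
```

It's turning easily and sinking: the plate is at about 127. Continuing clockwise and following down.

Emit:
servo_tool([
  [0,0,0,0,0,3],
  [0,0,0,0,0,6],
  [0,0,0,0,0,9],
  [0,0,0,0,0,12],
  [0,0,0,0,0,15],
  [0,0,0,0,0,18],
  [0,0,0.001,0,0,21],
  [0,0,0.001,0,0,24],
  [0,0,0.001,0,0,27],
  [0,0,0.001,0,0,30],
  [0,0,0.001,0,0,33],
  [0,0,0.001,0,0,36],
  [0,0,0.002,0,0,39],
  [0,0,0.002,0,0,42],
  [0,0,0.002,0,0,45],
  [0,0,0.002,0,0,45],
])

```text
clock: 21.28
eef_pos: [563.7, -176.4, 149.0]
eef_rot: [[0.505, 0.863, 0.0], [0.863, -0.505, -0.0], [-0.0, 0.0, -1.0]]
contact_force: [0.2, 0.4, 0.4]
finger_gap: 0.182
```

```bash
python3 look.py i
```

```text
21.275 [ 563.7 -176.4  149. ] ang 59.7 F [0.2 0.4 0.4] M [-0.05 -0.04  0.01] gap mm 16.6 q6 10.7
scene plate z hist [4, 3, 20, 78, 26, 0, 0, 0, 0, 0, 0, 0, 0, 0, 0, 0]
side plate z hist [5, 6, 31, 39, 2, 0, 0, 1, 0, 0, 1, 1, 0, 0, 0, 0]
```

Emit:
servo_tool([
  [0,0,0.0005,0,0,3],
  [0,0,0.0005,0,0,6],
  [0,0,0.001,0,0,9],
  [0,0,0.001,0,0,12],
  [0,0,0.0015,0,0,15],
  [0,0,0.002,0,0,18],
  [0,0,0.002,0,0,20],
  [0,0,0.002,0,0,20],
])

```text
clock: 22.38
eef_pos: [564.0, -176.5, 147.2]
eef_rot: [[0.77, 0.638, 0.001], [0.638, -0.77, -0.0], [0.0, 0.001, -1.0]]
contact_force: [0.5, -0.2, 1.4]
finger_gap: 0.181
```

```bash
python3 look.py j
```

```text
22.375 [ 564.  -176.5  147.2] ang 39.6 F [ 0.5 -0.2  1.4] M [-0.14 -0.14  0.02] gap mm 16.5 q6 30.7
scene plate z hist [3, 11, 63, 32, 1, 0, 0, 0, 0, 0, 0, 0, 0, 0, 0, 0]
side plate z hist [9, 26, 47, 2, 0, 0, 0, 0, 0, 0, 0, 0, 0, 0, 0, 0]
```

Emit:
servo_tool([
  [0,0,0.0005,0,0,2],
  [0,0,0.001,0,0,4],
  [0,0,0.001,0,0,6],
  [0,0,0.001,0,0,8],
  [0,0,0.001,0,0,8],
])

```text
clock: 23.1
eef_pos: [563.8, -176.4, 146.1]
eef_rot: [[0.852, 0.523, 0.0], [0.523, -0.852, -0.0], [0.0, 0.0, -1.0]]
contact_force: [-0.0, -1.3, 5.0]
finger_gap: 0.18
```

```bash
python3 look.py k
```

```text
23.1 [ 563.8 -176.4  146.1] ang 31.5 F [-0.  -1.3  5. ] M [-0.11 -0.04  0.08] gap mm 16.4 q6 38.8
scene plate z hist [2, 16, 72, 23, 0, 0, 0, 0, 0, 0, 0, 0, 0, 0, 0, 0]
side plate z hist [4, 34, 36, 2, 0, 0, 0, 0, 0, 0, 0, 0, 0, 0, 0, 0]
```

Emit:
servo_tool([
  [0,0,0,0,0,2],
  [0,0,0,0,0,4],
  [0,0,0,0,0,6],
  [0,0,0,0,0,6],
])

```text
clock: 23.7
eef_pos: [563.7, -176.3, 146.1]
eef_rot: [[0.902, 0.432, -0.0], [0.432, -0.902, -0.0], [-0.0, 0.0, -1.0]]
contact_force: [-0.8, 1.7, 7.1]
finger_gap: 0.202
```

```bash
python3 look.py l
```

```text
23.7 [ 563.7 -176.3  146.1] ang 25.6 F [-0.8  1.7  7.1] M [0.17 0.18 1.05] gap mm 18.4 q6 44.8
scene plate z hist [3, 18, 73, 18, 0, 0, 0, 0, 0, 0, 0, 0, 0, 0, 0, 0]
side plate z hist [11, 29, 32, 1, 0, 0, 0, 0, 0, 0, 0, 0, 0, 0, 0, 0]
```

The end stop is reached: torque rises to +1.05 N m with the plate at about 122–123, and the total turn is about 97–100°. I'll close the jaws for a last firm clockwise press, then open wide and rise.

Emit:
servo_tool([
  [0,0,0,0,0,0],
  [0,0,0,0,0,1],
  [0,0,0,0,0,2],
  [0,0,0,0,0,2],
], claw=255, newtons=45)

```text
clock: 24.3
eef_pos: [563.7, -176.3, 146.1]
eef_rot: [[0.916, 0.402, -0.0], [0.402, -0.916, -0.001], [-0.001, 0.0, -1.0]]
contact_force: [-0.5, 1.3, 6.5]
finger_gap: 0.2
```

```bash
python3 look.py m
```

```text
24.3 [ 563.7 -176.3  146.1] ang 23.7 F [-0.5  1.3  6.5] M [0.32 0.14 2.04] gap mm 18.2 q6 46.7
scene plate z hist [3, 14, 69, 23, 0, 0, 0, 0, 0, 0, 0, 0, 0, 0, 0, 0]
side plate z hist [8, 24, 40, 0, 0, 0, 0, 0, 0, 0, 0, 0, 0, 0, 0, 0]
```

Emit:
servo_tool([
  [0,0,0,0,0,0],
  [0,0,0,0,0,0],
  [0,0,0,0,0,0],
  [0,0,0,0,0,0],
  [0,0,0,0,0,0],
  [0,0,0,0,0,0],
  [0,0,0,0,0,0],
  [0,0,0,0,0,0],
], claw=0)

```text
clock: 25.4
eef_pos: [563.7, -176.4, 146.0]
eef_rot: [[0.916, 0.4, 0.0], [0.4, -0.916, 0.0], [0.0, 0.0, -1.0]]
contact_force: [-0.6, 1.0, 0.4]
finger_gap: 0.995
```

```bash
python3 look.py n
```

```text
25.4 [ 563.7 -176.4  146. ] ang 23.6 F [-0.6  1.   0.4] M [ 0.02  0.03 -0.02] gap mm 90.5 q6 46.8
scene plate z hist [1, 9, 53, 19, 0, 0, 0, 0, 0, 0, 0, 0, 0, 0, 0, 0]
side plate z hist [3, 28, 28, 1, 0, 0, 0, 0, 0, 0, 0, 0, 0, 0, 0, 1]
```

Released, with forces at zero. Rising straight up, then backing off for a check.

Emit:
servo_tool([
  [0,0,-0.01,0,0,0],
  [0,0,-0.03,0,0,0],
  [0,0,-0.06,0,0,0],
  [0,0,-0.1,0,0,0],
  [-0.02,0,-0.14,0,0,0],
  [-0.05,0,-0.16,0,0,0],
  [-0.08,0,-0.16,0,0,0],
  [-0.08,0,-0.16,0,0,0],
  [-0.08,0,-0.16,0,0,0],
  [-0.08,0,-0.16,0,0,0],
])

```text
clock: 26.75
eef_pos: [491.0, -208.2, 306.2]
eef_rot: [[0.916, 0.401, 0.0], [0.401, -0.916, -0.0], [0.0, 0.0, -1.0]]
contact_force: [0.1, 0.4, -0.1]
finger_gap: 1.003
```

```bash
python3 look.py o; python3 - <<'E'
from rig import imaging
from h import *
f=imaging.grab_frame("wrist"); cv2.imwrite("pics/w4.png",f["img"])
W=cloud(f)[:215].reshape(-1,3); W=W[~np.isnan(W[:,0])]
W=W[np.linalg.norm(W[:,:2]-[563,-176],axis=1)<60]
T=W[(W[:,2]>144)&(W[:,2]<156)]; print("bar",np.median(T[:,2]),cv2.minAreaRect(T[:,:2].astype(np.float32)))
T=W[(W[:,2]>116)&(W[:,2]<130)]; print("plate",np.median(T[:,2]),cv2.minEnclosingCircle(T[:,:2].astype(np.float32)))
c=np.linalg.lstsq(np.c_[T[:,:2]-T[:,:2].mean(0),np.ones(len(T))],T[:,2],rcond=None)[0]; print("tilt deg",np.degrees(c[:2]))
g=imaging.grab_frame("scene"); cv2.imwrite("pics/s4.png",g["img"])
D0=pickle.load(open("f0.pkl","rb"))["scene"]; W0=cloud(D0);W1=cloud(g)
for k,(a,b,c,d) in {"bowl":(280,205,304,225),"tray":(250,325,310,372),"flask":(313,145,340,193)}.items():
    print(k,np.nanmedian(np.linalg.norm(W0[b:d,a:c]-W1[b:d,a:c],axis=-1)), np.abs(D0["img"][b:d,a:c].astype(int)-g["img"][b:d,a:c]).mean())
E
```

```text
26.75 [ 491.  -208.2  306.2] ang 23.6 F [ 0.1  0.4 -0.1] M [ 0.02  0.02 -0.02] gap mm 91.3 q6 40.9
scene plate z hist [0, 15, 72, 23, 0, 0, 0, 0, 0, 0, 0, 0, 0, 0, 0, 0]
side plate z hist [6, 26, 39, 2, 0, 0, 0, 0, 0, 0, 0, 0, 0, 0, 0, 0]
bar 150.80026095485567 ((562.6360473632812, -176.53384399414062), (64.41481018066406, 14.042991638183594), 34.980159759521484)
plate 123.44695560760411 ((562.6106567382812, -176.63815307617188), 46.02263259887695)
tilt deg [-0.1143662  -0.08332585]
bowl 1.833444283459516 1.6902777777777778
tray 1.2586879099425783 2.0504728132387706
flask 2.0875190678148385 2.029320987654321
```

View pics/w4.png

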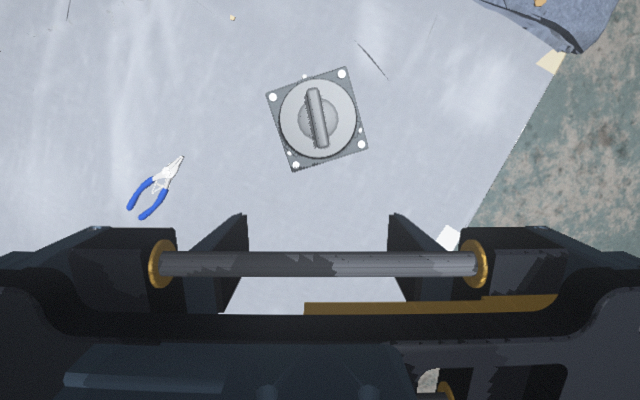

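View pics/l_o.png

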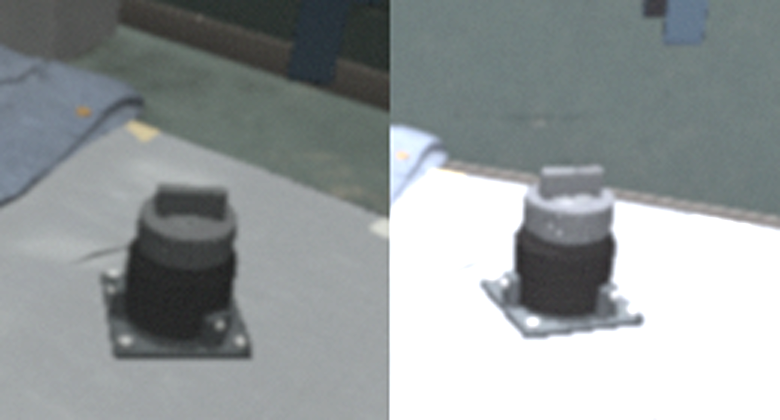

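The lid is home. After removing the wrist camera's known height bias (+0.7 on the bar, +1.4 on the plate), the bar top is at 150.1 (home 150) and the plate at 122.0 (home 122). Tilt is about 0.1° and the bystanders haven't moved.

```bash
python3 -c "
from rig import job
print(job.finish_job())"
```

```text
the job is handed in; nothing more can be done
None
```

The lid is screwed fully home on the barrel, released, and the job was handed in at about 27 s of the 72 s allowed. No verdict is reported.

- **What I did:** I set the lid level on the thread ridges, then turned it anticlockwise about 70° with loose jaws until it dropped 9 mm into the thread start. It had dropped by the check at about 72°, but I turned another 10° and pressed the stops at 1.3 N m. I then turned it clockwise to the end stop, which I felt at 1.05 N m and pressed to about 2 N m.
- **Lid position:** With the camera's known height bias removed, the bar top is at 150.1 mm (home is 150) and the plate at 122.0 mm (home is 122). Tilt is about 0.1°.
- **Turn angle:** The bar now stands at 35°. That is consistent with about 95° of clockwise turn, but I did not measure it exactly.
- **Bystanders:** The bowl, tray and flask are unchanged in the scene camera, with differences at noise level (under about 2 mm). The gripper is clear with zero force.
- **Disagreement:** The fixed and wrist cameras differed by 1–2 mm on the barrel axis. I used an average, and the lid went on without side force except 6 N at first contact, which disappeared on loosening.

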